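# Put the hand tools back in the tool drawer

## Task

The repair is finished: put the four hand tools (the navy, the orange and the small red screwdriver, and the side cutters) back in the tool drawer standing on the desk, each lying fully down in the insert whose recess is cut to its shape and size, handle at the handle end. Leave the red test probe and the marker pen where they lie.

Things in the scene. Friction and masses are not known exactly. Their poses are not given: they have to be found in the camera images.
- screwdriver_navy: Large screwdriver, navy blue handle, lying on the desk, 24 x 158 x 23 mm. Origin: middle of its length, underside; z up, y along it to the handle end. Handle 24 wide, 23 high, y = -6 to +79 mm; thin steel shank to y = -79 mm. Grip the handle across x at y = +29 mm.
- screwdriver_orange: Medium screwdriver, orange handle, lying on the desk, 22 x 133 x 21 mm. Origin: middle of its length, underside; z up, y along it to the handle end. Handle 22 wide, 21 high, y = -8 to +66 mm; shank to y = -67 mm. Grip the handle across x at y = +29 mm.
- screwdriver_mini: Small screwdriver, slim red handle, lying on the desk, 12 x 108 x 12 mm. Origin: middle of its length, underside; z up, y along it to the handle end. Handle 12 wide, 12 high, y = -6 to +54 mm; shank to y = -54 mm. Grip the handle across x at y = +24 mm.
- side_cutters: Side cutters with two red handles, lying flat on the desk, 47 x 142 x 14 mm, rigid (they neither open nor close). Origin: middle of its length, underside; z up, y along it to the handle end. Handles y = -38 to +71 mm (35 mm wide over both at y = +5, 46 at y = +25); narrow jaws to y = -71 mm. Grip across both handles at y = +25 mm.
- insert_navy: Fixed black insert, 61 x 186 x 24 mm, one of 4 in the tool drawer. Origin: centre of underside, 33 mm over the desk; z up, y to the handle end. Yellow recess for the navy screwdriver: longest; 30 wide, y -14..+87, then a 14 mm groove to y -87. Home: tool origin at x 0, y +0, z 9 mm, y axes alike; play 3 sideways (6 at the flared rim), 8 endways. Finger slot y +10..+48 across it to z 3.
- insert_orange: Fixed black insert, 61 x 186 x 24 mm, one of 4 in the tool drawer. Origin: centre of underside, 33 mm over the desk; z up, y to the handle end. Yellow recess for the orange screwdriver: 28 wide, y -16..+74, then a 14 mm groove to y -75. Home: tool origin at x 0, y +0, z 9 mm, y axes alike; play 3 sideways (6 at the flared rim), 8 endways. Finger slot y +10..+48 across it to z 3.
- insert_mini: Fixed black insert, 61 x 186 x 24 mm, one of 4 in the tool drawer. Origin: centre of underside, 33 mm over the desk; z up, y to the handle end. Yellow recess for the small red screwdriver: smallest; 18 wide, y -9..+67, then a 10 mm groove to y -57. Home: tool origin at x 0, y +5, z 14 mm, y axes alike; play 3 sideways (6 at the flared rim), 8 endways. Finger slot y +10..+48 across it to z 3.
- insert_cutters: Fixed black insert, 61 x 186 x 24 mm, one of 4 in the tool drawer. Origin: centre of underside, 33 mm over the desk; z up, y to the handle end. Yellow recess for the side cutters: widest; 54 wide, y -34..+83, then 31 mm wide to y -75. Home: tool origin at x 0, y +4, z 13 mm, y axes alike; play 3 sideways (6 at the flared rim), 8 endways. Finger slot y +10..+48 across it to z 3.
- probe_red: Bystander: slim red test probe, 17 x 155 x 17 mm, lying loose on the desk on the teal mat beside the tool drawer. Origin: middle of its length, underside; y along it. Leave it where it lies.
- marker_blue: Bystander: white felt marker with a blue cap, 12 x 123 x 13 mm, lying loose between the tools and the desk edge. Origin: middle of its length, underside; y along it. Leave it where it lies.

How it is judged:
By the outcome, as a careful person would: the job done as asked, in the order asked, and still so for the second after the job is handed in, with the robot touching nothing.
It also fails if it takes over 104 s, if anything falls off the work surface, if the arm or the gripper's body presses on something with over 40 N, if the wrist force passes 120 N, or if a joint passes its speed limit or range.

## Robot

A 7-joint arm with a two-finger parallel gripper is mounted at the origin on a cart in front of the work surface, level with it; the furniture and walls round the work are solid. World frame = base frame: x ahead of the robot, y to its left, z up, the work surface at z = 0. Lengths are in m, angles in rad, forces in N, time in s.
With the tool pointing down it reaches from about 0.425 to 0.875 m from the base axis. Payload 9.9 kg.
Tool frame: the origin (TCP) lies between the finger pads, 19 mm behind the fingertips; this is the grasp point; z points along the fingers, y is the line along which they close (so a half turn about z gives the same grasp; the last joint's range is limited). The gripper opens to 85 mm and grips with 20 to 120 N. Pads are 22 mm wide; open, the fingers measure 114 mm over their backs; the gripper's body (76 mm by 85 mm) begins 54 mm behind the grasp point. The pads swing forward as they close: fully open they stand 13 mm farther back than shut.
Start: joints at [-1.293, 0.576, 0.025, 1.437, -0.015, 1.129, -0.057], TCP at [0.239, 0.631, 0.25] pointing down, gripper open.
Joint ranges: [-2.76, 2.76], [-0.34, 2.15], [-1.52, 1.57], [0.19, 2.46], [-1.09, 4.23], [0.17, 1.99], [-2.82, 2.82]. Speed limits (rad/s): [2.22, 2.22, 3.01, 3.01, 3.14, 3.14, 3.14].

## Interface

Orientations are given as [roll, pitch, yaw] about the fixed x, y, z axes, in that order (R = Rz(yaw) Ry(pitch) Rx(roll)).
In Python, from cell import robot gives the robot as it stands.
- The arm moves only by the tool drive_tool, never from a script. Its argument "motion" is a list of rows, each an object with "linear": the shift along the world's x, y, z in mm, a list of three; "rot": the turn, a rotation vector about the world's x, y, z in rad, a list of three; "grip": the opening, from -1 (shut) to 1 (fully open). In form: [{"linear": [dx, dy, dz], "rot": [wx, wy, wz], "grip": grip}, ...]. A call has 1 to 20 rows; each row shifts and turns the commanded pose from where the row before left it; what a row does not reach is not made up. A row lasts 1/10 s, in which the tool goes at most 50 mm and 8.59 degrees, less where a joint would pass 70% of its speed; a pose out of reach is approached as far as the arm can. A call with a gripper value outside its range is refused whole. The fingers move at their own pace and stop on an object; the grip force is fixed at half the most. Time passes only in rows, so rows that do not move let the fingers close. It gives the time, the measured TCP pose, the force, the opening and the grip force at its end, in the units of the state.
- robot.state(): the state, without advancing time (a new reading comes with each control period).
- robot.camera(name): name is "side" or "top"; returns the picture (384x512x3 uint8, blue, green, red); there is no depth.
- robot.get_calibration(name): a dict with "K" (3x3 intrinsics, pixels), "dist_coeffs" ([k1, k2, p1, p2, k3] as OpenCV has them; the pictures are not rectified), "origin" and "attitude" of the camera in the world. Camera axes: x right, y down, z forward; pixel columns grow to the right and rows downward; lengths in m; the calibration is good to about 2 mm. A picture is of the moment at which its call begins. get_calibration takes no time and is no camera call.
- robot.hand_in(): hands the job in; it is judged then, once.
Trained networks look in the newest picture that a camera, given by its name, has taken for a name from the list of things; names that differ only in an ending like _2 or _b are one class to them, and where a whole thing is asked for, a point or a joint stands for the part that bears it (a point fixed in the world has none). Each returns a list of dicts, best first, with "confidence" (0 to 1); they miss things now and then, are a little off and sometimes report something else, mostly with a low value. They report only what shows in the picture. A call takes as long as a camera call.
- robot.recognise(camera, name): "position" ([x, y, z] in m, in world coordinates, good to about 4 mm: the middle of the surface that is visible of it).
- robot.masks_of(camera, name): "region" (384x512 bool, what is visible of it).
The state is a dict: "time_s": time; "q": joint angles; "qvel": joint speeds; "tau": joint torques, N m; "ee_pos": TCP position; "tcp_rot": TCP orientation; "ft_force": force on the tool from outside, world axes, zero at the start; "ft_torque": the same for the moment, N m; "width": finger opening in m; "gripper_force": force on a finger pad.
Only numpy, scipy, OpenCV 4.12 (cv2) and the standard library are available. Lean on these libraries where they do the work, as an engineer would, in place of code of your own. Each camera call takes 0.05 s, during which the arm holds its last target. There are 200 camera calls.

## Working session

There is one attempt and no reset: what is moved stays moved. The work goes in short steps, Python scripts to look and compute and a tool call to move; the robot and the scene stay as the last step left them, time stands still between calls to the robot, and variables do not carry over. Pictures are saved under pics/ and viewed, at most 14 in all, crops included, and the job is handed in when it is done.

Besides the shell and the picture viewer there is one more tool, called after "Emit:" by a JSON object that holds its "name" and its "arguments", one argument or row to a line. drive_tool: Moves the arm, as the interface text tells. Its arguments: {"type":"object","properties":{"motion":{"type":"array","items":{"type":"object","properties":{"linear":{"type":"array","items":{"type":"number"}},"rot":{"type":"array","items":{"type":"number"}},"grip":{"type":"number"}}}}},"required":["motion"]}

```bash
mkdir -p pics
cat > h.py <<'E'
import numpy as np, cv2
from cell import robot
from scipy.spatial.transform import Rotation as R
def cal(n):
    c=robot.get_calibration(n); a=np.array(c["attitude"],float)
    Rm=a if a.shape==(3,3) else (R.from_euler('xyz',a).as_matrix() if a.size==3 else R.from_quat(a).as_matrix())
    return np.array(c["K"],float),np.array(c["dist_coeffs"],float),np.array(c["origin"],float),Rm
def px2w(n,uv,z):
    K,d,o,Rm=cal(n)
    p=cv2.undistortPoints(np.array(uv,float).reshape(-1,1,2),K,d).reshape(-1,2)
    r=np.c_[p,np.ones(len(p))]@Rm.T
    return o+r*((z-o[2])/r[:,2])[:,None]
def w2px(n,X):
    K,d,o,Rm=cal(n)
    return cv2.projectPoints((np.array(X,float).reshape(-1,3)-o)@Rm,np.zeros(3),np.zeros(3),K,d)[0].reshape(-1,2)
E
python3 - <<'E'
from h import *
for n in("top","side"):
    c=robot.get_calibration(n);print(n,c["origin"],c["attitude"],np.array(c["K"]).tolist())
    cv2.imwrite(f"pics/{n}0.png",cv2.resize(robot.camera(n),None,fx=1.5,fy=1.5))
names="screwdriver_navy screwdriver_orange screwdriver_mini side_cutters insert_navy insert_orange insert_mini insert_cutters probe_red marker_blue".split()
for m in names:
  for n in("top","side"):
    print(m,n,[(np.round(r["position"],3).tolist(),round(r["confidence"],2)) for r in robot.recognise(n,m)[:3]])
print(robot.state())
E
```

```text
top [0.32975793 0.07914454 0.90522246] [-2.98059438 -0.02087751 -1.56637956] [[368.3915033458912, 0.0, 252.63449627018173], [0.0, 368.3915033458912, 189.41544098171306], [0.0, 0.0, 1.0]]
side [ 0.18529904 -1.05601542  0.4929265 ] [-1.93054429  0.02729515 -0.27572612] [[494.39654172789125, 0.0, 255.58364835711694], [0.0, 494.39654172789125, 196.31780030774928], [0.0, 0.0, 1.0]]
screwdriver_navy top [([0.407, 0.28, 0.022], 0.85)]
screwdriver_navy side []
screwdriver_orange top [([0.484, 0.269, 0.018], 0.85)]
screwdriver_orange side []
screwdriver_mini top []
screwdriver_mini side [([0.632, 0.24, 0.008], 0.38)]
side_cutters top [([0.558, 0.292, 0.01], 0.97)]
side_cutters side [([0.562, 0.314, 0.016], 0.44)]
insert_navy top []
insert_navy side [([0.485, 0.086, 0.054], 0.66)]
insert_orange top [([0.476, 0.02, 0.061], 0.93), ([0.483, 0.137, 0.047], 0.73)]
insert_orange side [([0.481, 0.026, 0.05], 0.7)]
insert_mini top [([0.473, -0.044, 0.056], 0.8)]
insert_mini side [([0.462, -0.051, 0.057], 0.84)]
insert_cutters top [([0.486, 0.138, 0.045], 0.72)]
insert_cutters side [([0.486, 0.157, 0.0
[... 156 characters left out ...]
ker_blue side []
{'time_s': 1.1, 'q': array([-1.29280628,  0.57568579,  0.02489482,  1.43709218, -0.01501068,
        1.12900256, -0.05648651]), 'qvel': array([ 0.00250866, -0.00144517, -0.00096116,  0.00097315, -0.00022363,
        0.00122189,  0.00031303]), 'tau': array([ 3.38324908e-04, -7.65507388e+01,  2.24902622e+00, -2.86314458e+01,
        1.52541941e-02,  2.90763943e-03, -3.56871908e-05]), 'ee_pos': array([0.238906  , 0.63131423, 0.25000104]), 'tcp_rot': array([-3.14158875e+00, -1.71332605e-05,  2.77981414e+00]), 'ft_force': array([ 0.36364998, -0.13570847,  0.51136868]), 'ft_torque': array([-0.03521054,  0.02503441,  0.01990219]), 'gripper_force': 0.0, 'width': 0.08543996557889873}
```

View pics/top0.png

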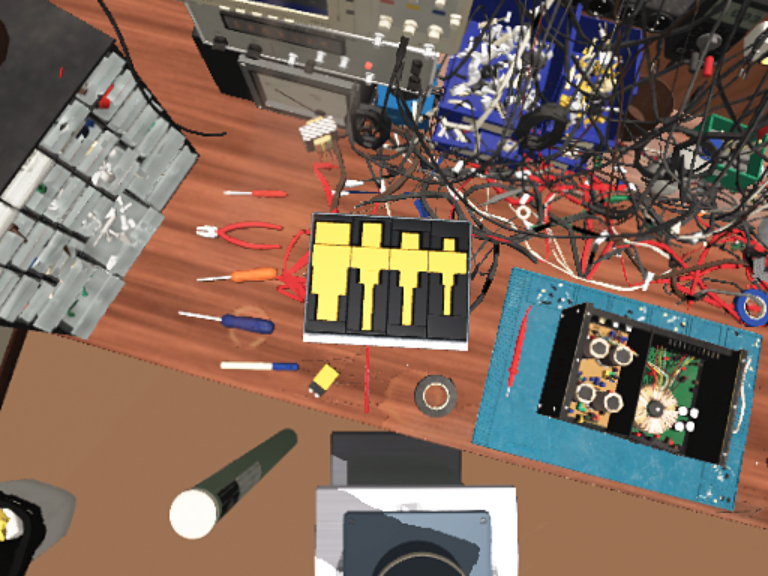

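View pics/side0.png

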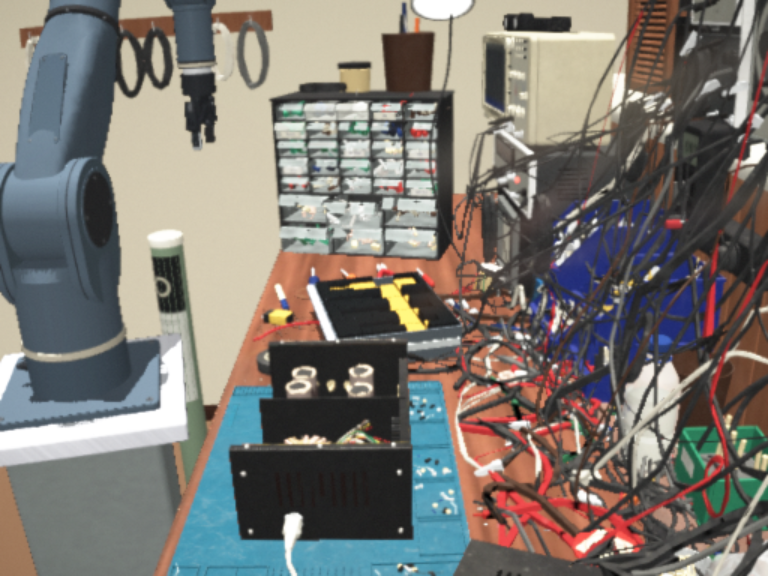

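```bash
cat > m.py <<'E'
from h import *
import sys
# tool: name -> (axis height, length, seed px)
T={"screwdriver_navy":(.0115,.158),"screwdriver_orange":(.0105,.133),"screwdriver_mini":(.006,.108),"side_cutters":(.007,.142)}
def fg(img,box):
    x0,y0,x1,y1=box; return img[y0:y1,x0:x1]
def tool(img,box,z,L):
    # foreground = differs from wood colour (median) in Lab
    x0,y0,x1,y1=box; c=cv2.cvtColor(img[y0:y1,x0:x1],cv2.COLOR_BGR2LAB).astype(float)
    return c
E
python3 - <<'E'
from m import *
img=robot.camera("top"); cv2.imwrite("pics/raw.png",img)
for n,(z,L) in T.items():
    r=robot.masks_of("top",n)
    print(n,[(round(q["confidence"],2),int(q["region"].sum())) for q in r])
    if not r: continue
    m=r[0]["region"]; vu=np.argwhere(m); P=px2w("top",vu[:,::-1],z)[:,:2]
    c=P.mean(0); d=np.linalg.svd(P-c)[2][0] if len(P)<3000 else None
    if d[1]>0:d=-d
    s=(P-c)@d; t=(P-c)@np.array([-d[1],d[0]])
    print(np.round(c,4),np.round(d,3),"len",round(np.ptp(s),4),"w",round(np.ptp(t),4),"mid",np.round(c+d*(s.max()+s.min())/2,4),"yaw",round(np.arctan2(d[1],d[0]),3))
a=cv2.resize(img[110:260,110:330],None,fx=3.6,fy=3.6,interpolation=cv2.INTER_CUBIC)
cv2.imwrite("pics/crop.png",a)
E
```

```text
screwdriver_navy [(0.87, 311)]
[0.4088 0.2772] [-0.146 -0.989] len 0.1226 w 0.0235 mid [0.4113 0.2944] yaw -1.717
screwdriver_orange [(0.8, 283)]
[0.4893 0.2729] [ 0.099 -0.995] len 0.1116 w 0.0223 mid [0.488  0.2857] yaw -1.472
screwdriver_mini []
side_cutters [(0.59, 524)]
[0.56  0.296] [-0.083 -0.997] len 0.1423 w 0.0488 mid [0.56   0.2969] yaw -1.654
```

View pics/crop.png

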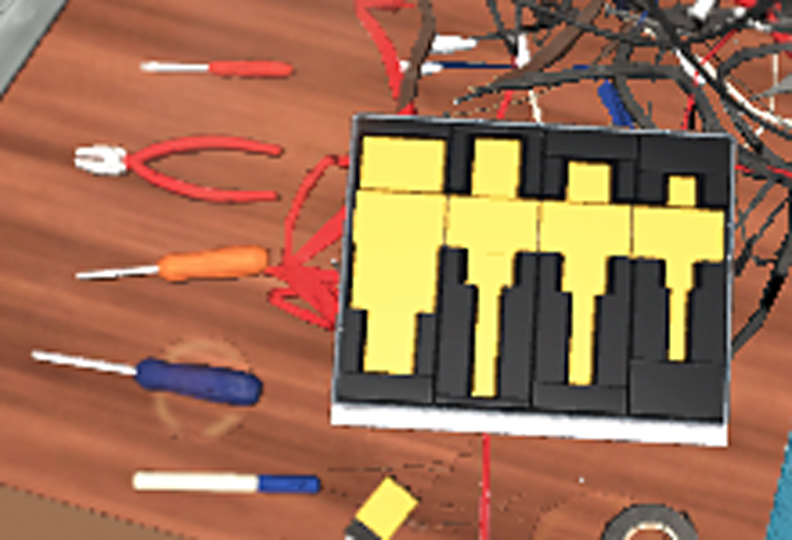

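```bash
cat > k.py <<'E'
from h import *
def W(c,z): return px2w("top",np.array(c)/3.6+110-np.array([.36,.36]),z)[:,:2]
tools={"navy":((33,354),(261,390),.0115,0),"orange":((77,275),(268,262),.0105,0),"mini":((142,67),(292,69),.006,0),"cut":((76,158),(280,173.5),.007,0)}
for n,(a,b,z,_) in tools.items():
    p=W([a,b],z); d=p[1]-p[0]; L=np.linalg.norm(d)
    print(n,"len",round(L,4),"mid",np.round(p.mean(0),4),"yaw",round(np.arctan2(d[1],d[0]),4))
img=cv2.imread("pics/raw.png"); img=img[110:260,110:330]
big=cv2.resize(img,None,fx=3.6,fy=3.6,interpolation=cv2.INTER_CUBIC).astype(int)
y=(big[...,2]>150)&(big[...,1]>130)&(big[...,0]<140)&(big[...,2]-big[...,0]>70)
cv2.imwrite("pics/y.png",y.astype(np.uint8)*255)
# recess bodies: rows band columns around each insert; ends
ins={"cut":(355,445,.079,[.083,-.075]),"navy":(467,525,0,[.087,-.087]),"orange":(565,612,0,[.074,-.075]),"mini":(664,699,0,[.067,-.057])}
for n,(c0,c1,_,e) in ins.items():
    def mid(r):  # column centre of yellow in row r
        c=np.flatnonzero(y[r,c0:c1])+c0; return (c.min()+c.max())/2,np.ptp(c) 
    rows=[r for r in range(125,400) if y[r,c0:c1].sum()>12]
    t,b=min(rows),max(rows)
    pt,pb=W([(mid(t+8)[0],t),(mid(b-8)[0],b)],.057)
    d=pt-pb; L=np.linalg.norm(d); u=d/L
    print(n,t,b,"widths px",mid(t+8),mid(b-8),"len",round(L,4),"exp",e[0]-e[1],"origin",np.round((pt+pb)/2-u*sum(e)/2,4),"yaw",round(np.arctan2(d[1],d[0]),4))
print("corner drawer",W([(354,116),(734,134),(728,418),(337,400)],.057))
E
python3 k.py
```

```text
navy len 0.1575 mid [0.4151 0.3097] yaw -1.7177
orange len 0.1311 mid [0.4863 0.2955] yaw -1.4942
mini len 0.1062 mid [0.6311 0.2721] yaw -1.5781
cut len 0.1434 mid [0.5596 0.2961] yaw -1.6416
cut 137 373 widths px (np.float64(403.5), np.int64(81)) (np.float64(388.0), np.int64(48)) len 0.1563 exp 0.158 origin [0.4854 0.1397] yaw -0.0454
navy 139 395 widths px (np.float64(497.0), np.int64(44)) (np.float64(484.0), np.int64(20)) len 0.1692 exp 0.174 origin [0.4821 0.0778] yaw -0.0426
orange 163 383 widths px (np.float64(589.0), np.int64(40)) (np.float64(579.5), np.int64(21)) len 0.1454 exp 0.149 origin [0.4788 0.0168] yaw -0.0466
mini 178 359 widths px (np.float64(681.5), np.int64(25)) (np.float64(676.5), np.int64(15)) len 0.12 exp 0.124 origin [ 0.4765 -0.0448] yaw -0.043
corner drawer [[ 0.5815257   0.16893556]
 [ 0.57189703 -0.08321836]
 [ 0.38368487 -0.075125  ]
 [ 0.39376522  0.17524916]]
```

Emit:
{"name": "drive_tool", "arguments": {
  "motion": [
    {"linear":[0,-29,0],"rot":[0,0,-0.097],"grip":0.2},
    {"linear":[0,-29,0],"rot":[0,0,-0.097],"grip":0.2},
    {"linear":[0,-29,0],"rot":[0,0,-0.097],"grip":0.2},
    {"linear":[0,-29,0],"rot":[0,0,-0.097],"grip":0.2},
    {"linear":[0,-29,0],"rot":[0,0,-0.097],"grip":0.2},
    {"linear":[0,-29,0],"rot":[0,0,-0.097],"grip":0.2},
    {"linear":[0,-29,0],"rot":[0,0,-0.097],"grip":0.2},
    {"linear":[0,-29,0],"rot":[0,0,-0.097],"grip":0.2},
    {"linear":[28.7,-19.7,-17],"rot":[0,0,-0.097],"grip":0.2},
    {"linear":[28.7,-19.7,-17],"rot":[0,0,-0.097],"grip":0.2},
    {"linear":[28.7,-19.7,-17],"rot":[0,0,-0.097],"grip":0.2},
    {"linear":[28.7,-19.7,-17],"rot":[0,0,-0.097],"grip":0.2},
    {"linear":[28.7,-19.7,-17],"rot":[0,0,-0.097],"grip":0.2},
    {"linear":[28.7,-19.7,-17],"rot":[0,0,-0.097],"grip":0.2},
    {"linear":[0,0,0],"rot":[0,0,0],"grip":0.2},
    {"linear":[0,0,0],"rot":[0,0,0],"grip":0.2}
  ]
}}

```text
time_s: 2.95
ee_pos: [0.4113, 0.2806, 0.1477]
tcp_rot: [-3.141, 0.001, 1.421]
ft_force: [-0.7, 0.8, -0.3]
width: 0.0511
gripper_force: 0.0
```

Emit:
{"name": "drive_tool", "arguments": {
  "motion": [
    {"linear":[0,0,-20],"rot":[0,0,0],"grip":0.2},
    {"linear":[0,0,-20],"rot":[0,0,0],"grip":0.2},
    {"linear":[0,0,-20],"rot":[0,0,0],"grip":0.2},
    {"linear":[0,0,-20],"rot":[0,0,0],"grip":0.2},
    {"linear":[0,0,-20],"rot":[0,0,0],"grip":0.2},
    {"linear":[0,0,-15],"rot":[0,0,0],"grip":0.2},
    {"linear":[0,0,-10],"rot":[0,0,0],"grip":0.2},
    {"linear":[0,0,0],"rot":[0,0,0],"grip":0.0},
    {"linear":[0,0,0],"rot":[0,0,0],"grip":-0.3},
    {"linear":[0,0,0],"rot":[0,0,0],"grip":-0.6},
    {"linear":[0,0,0],"rot":[0,0,0],"grip":-1},
    {"linear":[0,0,0],"rot":[0,0,0],"grip":-1},
    {"linear":[0,0,0],"rot":[0,0,0],"grip":-1},
    {"linear":[0,0,0],"rot":[0,0,0],"grip":-1}
  ]
}}

```text
time_s: 4.35
ee_pos: [0.4114, 0.2816, 0.024]
tcp_rot: [3.141, -0.001, 1.422]
ft_force: [-2.1, 0.2, 8.1]
width: 0.0227
gripper_force: 59.7
```

Emit:
{"name": "drive_tool", "arguments": {
  "motion": [
    {"linear":[0,0,15],"rot":[0,0,0],"grip":-1},
    {"linear":[0,0,25],"rot":[0,0,0],"grip":-1},
    {"linear":[0,0,25],"rot":[0,0,0],"grip":-1},
    {"linear":[0,0,25],"rot":[0,0,0],"grip":-1},
    {"linear":[0,0,25],"rot":[0,0,0],"grip":-1},
    {"linear":[7,-14,0],"rot":[0,0,0.12],"grip":-1},
    {"linear":[7,-14,0],"rot":[0,0,0.12],"grip":-1},
    {"linear":[7,-14,0],"rot":[0,0,0.12],"grip":-1},
    {"linear":[7,-14,0],"rot":[0,0,0.12],"grip":-1},
    {"linear":[7,-14,0],"rot":[0,0,0.12],"grip":-1},
    {"linear":[7,-14,0],"rot":[0,0,0.12],"grip":-1},
    {"linear":[7,-14,0],"rot":[0,0,0.12],"grip":-1},
    {"linear":[7,-14,0],"rot":[0,0,0.12],"grip":-1},
    {"linear":[7,-14,0],"rot":[0,0,0.12],"grip":-1},
    {"linear":[7,-14,0],"rot":[0,0,0.12],"grip":-1},
    {"linear":[7,-14,0],"rot":[0,0,0.12],"grip":-1},
    {"linear":[7,-14,0],"rot":[0,0,0.12],"grip":-1},
    {"linear":[7,-14,0],"rot":[0,0,0.12],"grip":-1},
    {"linear":[10.5,-23,0],"rot":[0,0,0.115],"grip":-1},
    {"linear":[0,0,0],"rot":[0,0,0],"grip":-1}
  ]
}}

```text
time_s: 6.35
ee_pos: [0.5138, 0.0722, 0.1384]
tcp_rot: [-3.14, 0.001, 3.096]
ft_force: [-0.3, -1.1, -0.8]
width: 0.0223
gripper_force: 58.9
```

```bash
cat > snap.py <<'E'
from h import *
import sys
img=robot.camera("top"); cv2.imwrite(f"pics/{sys.argv[1]}_raw.png",img)
cv2.imwrite(f"pics/{sys.argv[1]}.png",cv2.resize(img[110:260,110:330],None,fx=3.6,fy=3.6,interpolation=cv2.INTER_CUBIC))
s=robot.state();print(np.round(s["ee_pos"],4),np.round(s["tcp_rot"],3),s["width"],s["ft_force"])
E
python3 snap.py a1
```

```text
[0.5131 0.0741 0.1383] [-3.141e+00  1.000e-03  3.093e+00] 0.022842669343445775 [ 0.49305438 -0.04667403 -1.31686518]
```

View pics/a1.png

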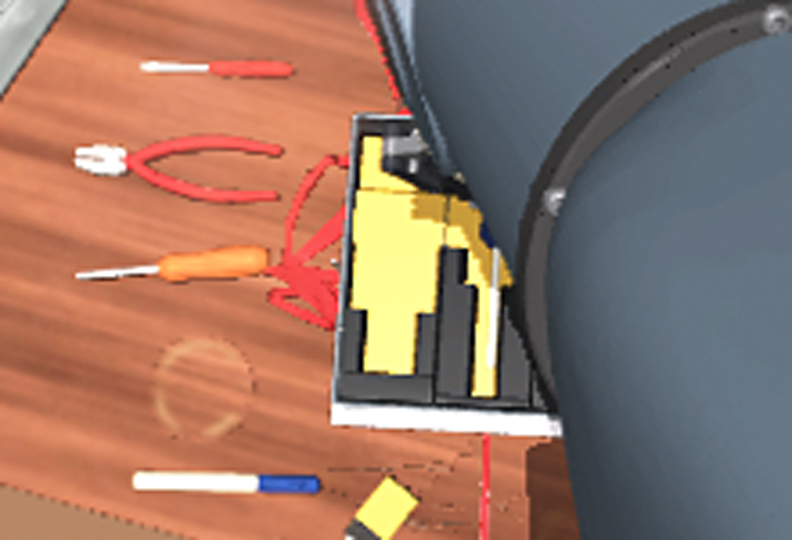

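Run:
```python
import sys
sys.stdout=open('/dev/null','w')
from k import *
sys.stdout=sys.__stdout__
p=W([(491,371),(498,250)],.126);d=p[1]-p[0];print(p,np.arctan2(d[1],d[0]))
s=robot.state();print(np.round(s["ee_pos"],4),s["tcp_rot"])
u=np.array([np.cos(-.046),np.sin(-.046)]);v=np.array([-u[1],u[0]])
for a in p: print((a-[.4848,.0778])@u,(a-[.4848,.0778])@v)
```

```text
[[0.40626317 0.07722784]
 [0.47885762 0.07356887]] -0.05036020046924688
[0.5131 0.0741 0.1383] [-3.14089670e+00  6.68824659e-04  3.09332444e+00]
-0.07842744332016476 -0.004182979055324799
-0.005741528005760938 -0.004499906225793104
```

Emit:
{"name": "drive_tool", "arguments": {
  "motion": [
    {"linear":[0,1,-15],"rot":[0,0,0],"grip":-1},
    {"linear":[0,1,-15],"rot":[0,0,0],"grip":-1},
    {"linear":[0,0,-12],"rot":[0,0,0],"grip":-1},
    {"linear":[0,0,-9],"rot":[0,0,0],"grip":-1},
    {"linear":[0,0,0],"rot":[0,0,0],"grip":-1},
    {"linear":[0,0,0],"rot":[0,0,0],"grip":-1}
  ]
}}

```text
time_s: 7.0
ee_pos: [0.5126, 0.0783, 0.0871]
tcp_rot: [-3.141, -0.0, 3.097]
ft_force: [0.6, -0.6, -0.9]
width: 0.0222
gripper_force: 58.9
```

```bash
python3 snap.py a2
```

```text
[0.5128 0.0783 0.0874] [3.142 0.    3.097] 0.02253056810868067 [-0.27526967 -0.77222863 -0.11712999]
```

View pics/a2.png

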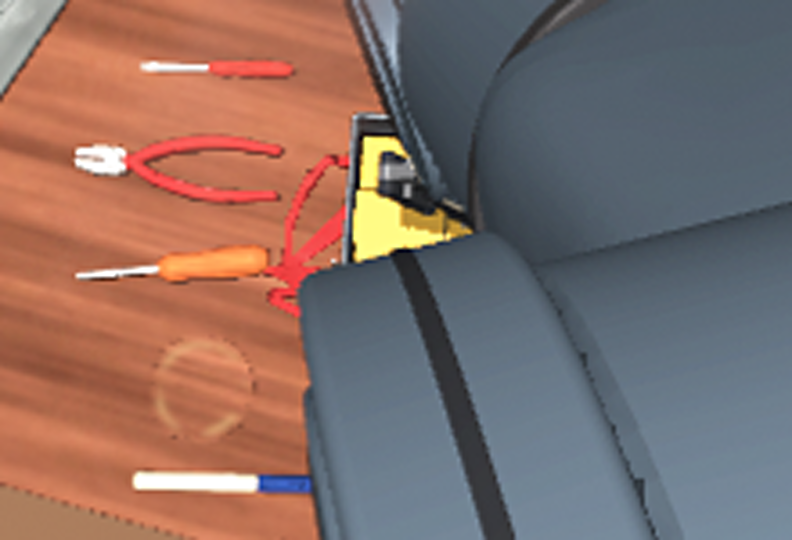

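Emit:
{"name": "drive_tool", "arguments": {
  "motion": [
    {"linear":[0,-0.5,-6],"rot":[0,0,0],"grip":-1},
    {"linear":[0,0,-6],"rot":[0,0,0],"grip":-1},
    {"linear":[0,0,-5],"rot":[0,0,0],"grip":-1},
    {"linear":[0,0,-3],"rot":[0,0,0],"grip":-1},
    {"linear":[0,0,0],"rot":[0,0,0],"grip":-1}
  ]
}}

```text
time_s: 7.55
ee_pos: [0.5124, 0.0776, 0.0665]
tcp_rot: [-3.141, -0.001, 3.097]
ft_force: [0.6, 0.4, -0.5]
width: 0.0228
gripper_force: 58.9
```

Emit:
{"name": "drive_tool", "arguments": {
  "motion": [
    {"linear":[0,0,0],"rot":[0,0,0],"grip":-0.2},
    {"linear":[0,0,0],"rot":[0,0,0],"grip":0.0},
    {"linear":[0,0,0],"rot":[0,0,0],"grip":0.0},
    {"linear":[0,0,10],"rot":[0,0,0],"grip":0.0},
    {"linear":[0,0,20],"rot":[0,0,0],"grip":0.0},
    {"linear":[0,0,25],"rot":[0,0,0],"grip":0.1},
    {"linear":[0,0,25],"rot":[0,0,0],"grip":0.1},
    {"linear":[-2,16,0],"rot":[0,0,-0.121],"grip":0.1},
    {"linear":[-2,16,0],"rot":[0,0,-0.121],"grip":0.1},
    {"linear":[-2,16,0],"rot":[0,0,-0.121],"grip":0.1},
    {"linear":[-2,16,0],"rot":[0,0,-0.121],"grip":0.1},
    {"linear":[-2,16,0],"rot":[0,0,-0.121],"grip":0.1},
    {"linear":[-2,16,0],"rot":[0,0,-0.121],"grip":0.1},
    {"linear":[-2,16,0],"rot":[0,0,-0.121],"grip":0.1},
    {"linear":[-2,16,0],"rot":[0,0,-0.121],"grip":0.1},
    {"linear":[-2,16,0],"rot":[0,0,-0.121],"grip":0.1},
    {"linear":[-2,16,0],"rot":[0,0,-0.121],"grip":0.1},
    {"linear":[-2,16,0],"rot":[0,0,-0.121],"grip":0.1},
    {"linear":[-2,13,0],"rot":[0,0,-0.121],"grip":0.1},
    {"linear":[0,0,0],"rot":[0,0,0],"grip":0.1}
  ]
}}

```text
time_s: 9.55
ee_pos: [0.4879, 0.2691, 0.1475]
tcp_rot: [3.142, -0.002, 1.646]
ft_force: [-0.7, -0.3, 0.1]
width: 0.0469
gripper_force: 0.0
```

```bash
python3 snap.py a3
```

```text
[0.4882 0.2675 0.1474] [ 3.142 -0.     1.649] 0.04719394500219389 [-0.41334277 -0.80006405  0.01459197]
```

View pics/a3.png

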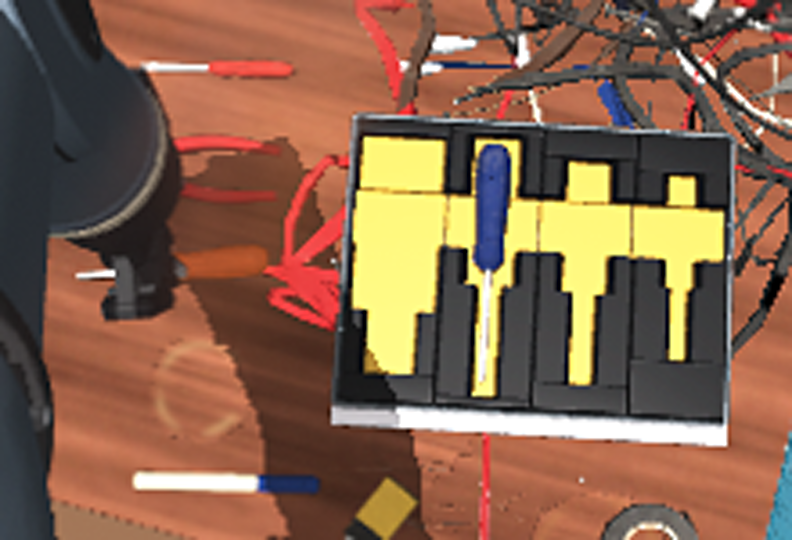

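Emit:
{"name": "drive_tool", "arguments": {
  "motion": [
    {"linear":[0,0,-25],"rot":[0,0,0],"grip":0.1},
    {"linear":[0,0,-25],"rot":[0,0,0],"grip":0.1},
    {"linear":[0,0,-25],"rot":[0,0,0],"grip":0.1},
    {"linear":[0,0,-25],"rot":[0,0,0],"grip":0.1},
    {"linear":[0,0,-15],"rot":[0,0,0],"grip":0.1},
    {"linear":[0,0,-9],"rot":[0,0,0],"grip":0.1},
    {"linear":[0,0,0],"rot":[0,0,0],"grip":-0.2},
    {"linear":[0,0,0],"rot":[0,0,0],"grip":-0.5},
    {"linear":[0,0,0],"rot":[0,0,0],"grip":-1},
    {"linear":[0,0,0],"rot":[0,0,0],"grip":-1},
    {"linear":[0,0,0],"rot":[0,0,0],"grip":-1},
    {"linear":[0,0,0],"rot":[0,0,0],"grip":-1}
  ]
}}

```text
time_s: 10.8
ee_pos: [0.4891, 0.2668, 0.0239]
tcp_rot: [3.14, -0.001, 1.645]
ft_force: [0.1, -0.4, 6.9]
width: 0.0206
gripper_force: 60.0
```

Emit:
{"name": "drive_tool", "arguments": {
  "motion": [
    {"linear":[0,0,15],"rot":[0,0,0],"grip":-1},
    {"linear":[0,0,25],"rot":[0,0,0],"grip":-1},
    {"linear":[0,0,25],"rot":[0,0,0],"grip":-1},
    {"linear":[0,0,25],"rot":[0,0,0],"grip":-1},
    {"linear":[0,0,25],"rot":[0,0,0],"grip":-1},
    {"linear":[2,-21,0],"rot":[0,0,0.121],"grip":-1},
    {"linear":[2,-21,0],"rot":[0,0,0.121],"grip":-1},
    {"linear":[2,-21,0],"rot":[0,0,0.121],"grip":-1},
    {"linear":[2,-21,0],"rot":[0,0,0.121],"grip":-1},
    {"linear":[2,-21,0],"rot":[0,0,0.121],"grip":-1},
    {"linear":[2,-21,0],"rot":[0,0,0.121],"grip":-1},
    {"linear":[2,-21,0],"rot":[0,0,0.121],"grip":-1},
    {"linear":[2,-21,0],"rot":[0,0,0.121],"grip":-1},
    {"linear":[2,-21,0],"rot":[0,0,0.121],"grip":-1},
    {"linear":[2,-21,0],"rot":[0,0,0.121],"grip":-1},
    {"linear":[1,-21,0],"rot":[0,0,0.121],"grip":-1},
    {"linear":[0,-21,0],"rot":[0,0,0.121],"grip":-1},
    {"linear":[0,0,0],"rot":[0,0,0],"grip":-1},
    {"linear":[0,0,0],"rot":[0,0,0],"grip":-1},
    {"linear":[0,0,0],"rot":[0,0,0],"grip":-1}
  ]
}}

```text
time_s: 12.8
ee_pos: [0.5097, 0.0156, 0.1382]
tcp_rot: [3.141, 0.0, 3.096]
ft_force: [0.0, 0.7, 0.1]
width: 0.0202
gripper_force: 59.0
```

```bash
python3 snap.py a4
```

```text
[0.5097 0.0158 0.1381] [3.141 0.    3.097] 0.020632823534397986 [ 0.07955157 -0.29527472 -0.24042674]
```

View pics/a4.png

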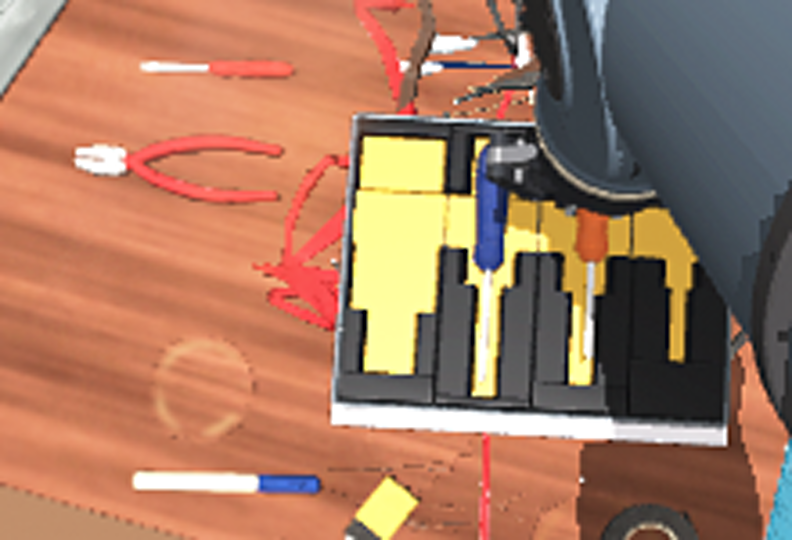

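```bash
cat > lat.py <<'E'
import sys
o=sys.stdout;sys.stdout=open('/dev/null','w')
from k import *
sys.stdout=o
def lat(pts,z,org):
    u=np.array([np.cos(-.046),np.sin(-.046)]);v=np.array([-u[1],u[0]])
    for a in W(pts,z): print(np.round(a,4),"along",round((a-org)@u,4),"lat",round((a-org)@v,4))
E
python3 -c "
from lat import *
lat([(587,358),(592,262)],.125,[.4814,.0157])"
```

```text
[0.4144 0.0205] along -0.0671 lat 0.0017
[0.4722 0.0172] along -0.0092 lat 0.0011
```

Emit:
{"name": "drive_tool", "arguments": {
  "motion": [
    {"linear":[0,-1,-20],"rot":[0,0,0],"grip":-1},
    {"linear":[0,0,-20],"rot":[0,0,0],"grip":-1},
    {"linear":[0,0,-12],"rot":[0,0,0],"grip":-1},
    {"linear":[0,0,-6],"rot":[0,0,0],"grip":-1},
    {"linear":[0,0,-6],"rot":[0,0,0],"grip":-1},
    {"linear":[0,0,-5],"rot":[0,0,0],"grip":-1},
    {"linear":[0,0,-3],"rot":[0,0,0],"grip":-1},
    {"linear":[0,0,0],"rot":[0,0,0],"grip":-1}
  ]
}}

```text
time_s: 13.65
ee_pos: [0.5098, 0.0136, 0.0661]
tcp_rot: [-3.142, 0.0, 3.097]
ft_force: [0.1, 0.3, -0.6]
width: 0.0204
gripper_force: 59.2
```

Emit:
{"name": "drive_tool", "arguments": {
  "motion": [
    {"linear":[0,0,0],"rot":[0,0,0],"grip":-0.2},
    {"linear":[0,0,0],"rot":[0,0,0],"grip":0.0},
    {"linear":[0,0,0],"rot":[0,0,0],"grip":0.0},
    {"linear":[0,0,10],"rot":[0,0,0],"grip":0.0},
    {"linear":[0,0,20],"rot":[0,0,0],"grip":0.0},
    {"linear":[0,0,25],"rot":[0,0,0],"grip":0.1},
    {"linear":[0,0,25],"rot":[0,0,0],"grip":0.55},
    {"linear":[4,20,0],"rot":[0,0,-0.123],"grip":0.55},
    {"linear":[4,20,0],"rot":[0,0,-0.123],"grip":0.55},
    {"linear":[4,20,0],"rot":[0,0,-0.123],"grip":0.55},
    {"linear":[4,20,0],"rot":[0,0,-0.123],"grip":0.55},
    {"linear":[4,20,0],"rot":[0,0,-0.123],"grip":0.55},
    {"linear":[4,20,0],"rot":[0,0,-0.123],"grip":0.55},
    {"linear":[4,20,0],"rot":[0,0,-0.123],"grip":0.55},
    {"linear":[4,20,0],"rot":[0,0,-0.123],"grip":0.55},
    {"linear":[4,20,0],"rot":[0,0,-0.123],"grip":0.55},
    {"linear":[4,20,0],"rot":[0,0,-0.123],"grip":0.55},
    {"linear":[4,20,0],"rot":[0,0,-0.123],"grip":0.55},
    {"linear":[4,20,0],"rot":[0,0,-0.123],"grip":0.55},
    {"linear":[0,17.5,0],"rot":[0,0,-0.121],"grip":0.55}
  ]
}}

```text
time_s: 15.65
ee_pos: [0.5578, 0.2726, 0.1468]
tcp_rot: [3.141, -0.001, 1.495]
ft_force: [0.1, 0.1, -0.0]
width: 0.0661
gripper_force: 0.0
```

Emit:
{"name": "drive_tool", "arguments": {
  "motion": [
    {"linear":[0,0,0],"rot":[0,0,0],"grip":0.55},
    {"linear":[0,0,0],"rot":[0,0,0],"grip":0.55},
    {"linear":[0,0,0],"rot":[0,0,0],"grip":0.55}
  ]
}}

```text
time_s: 15.95
ee_pos: [0.5577, 0.2698, 0.1464]
tcp_rot: [-3.142, 0.0, 1.501]
ft_force: [0.3, -0.4, 0.1]
width: 0.066
gripper_force: 0.0
```

```bash
python3 snap.py a5
```

```text
[0.5578 0.2697 0.1464] [3.142 0.    1.5  ] 0.0656778854874934 [ 0.5540376  -0.0104617   0.35803155]
```

View pics/a5.png

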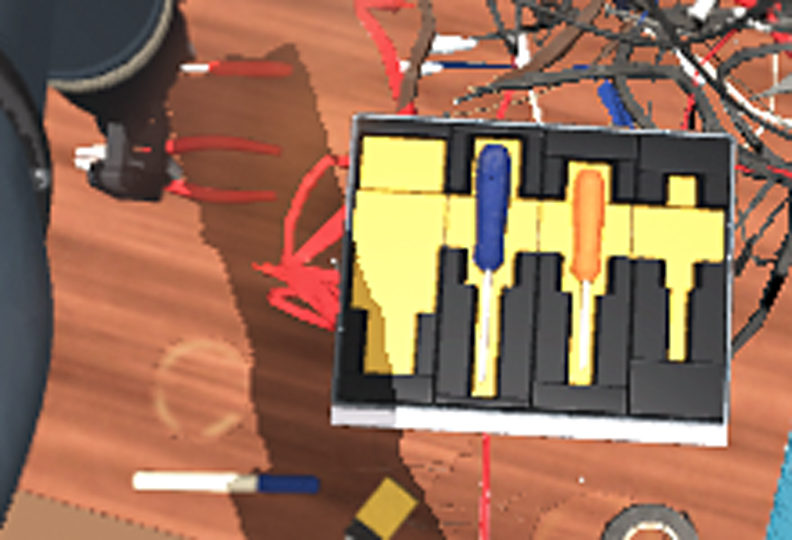

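Emit:
{"name": "drive_tool", "arguments": {
  "motion": [
    {"linear":[0,0,-25],"rot":[0,0,0],"grip":0.55},
    {"linear":[0,0,-25],"rot":[0,0,0],"grip":0.55},
    {"linear":[0,0,-25],"rot":[0,0,0],"grip":0.55},
    {"linear":[0,0,-25],"rot":[0,0,0],"grip":0.55},
    {"linear":[0,0,-15],"rot":[0,0,0],"grip":0.55},
    {"linear":[0,0,-9],"rot":[0,0,0],"grip":0.55},
    {"linear":[0,0,0],"rot":[0,0,0],"grip":0.3},
    {"linear":[0,0,0],"rot":[0,0,0],"grip":0.1},
    {"linear":[0,0,0],"rot":[0,0,0],"grip":-0.3},
    {"linear":[0,0,0],"rot":[0,0,0],"grip":-1},
    {"linear":[0,0,0],"rot":[0,0,0],"grip":-1},
    {"linear":[0,0,0],"rot":[0,0,0],"grip":-1}
  ]
}}

```text
time_s: 17.2
ee_pos: [0.5582, 0.2712, 0.0235]
tcp_rot: [3.14, -0.001, 1.5]
ft_force: [-2.3, -0.8, 7.3]
width: 0.0431
gripper_force: 60.6
```

Emit:
{"name": "drive_tool", "arguments": {
  "motion": [
    {"linear":[0,0,15],"rot":[0,0,0],"grip":-1},
    {"linear":[0,0,25],"rot":[0,0,0],"grip":-1},
    {"linear":[0,0,25],"rot":[0,0,0],"grip":-1},
    {"linear":[0,0,25],"rot":[0,0,0],"grip":-1},
    {"linear":[0,0,25],"rot":[0,0,0],"grip":-1},
    {"linear":[-3,-10,0],"rot":[0,0,0.123],"grip":-1},
    {"linear":[-3,-10,0],"rot":[0,0,0.123],"grip":-1},
    {"linear":[-3,-10,0],"rot":[0,0,0.123],"grip":-1},
    {"linear":[-3,-10,0],"rot":[0,0,0.123],"grip":-1},
    {"linear":[-3,-10,0],"rot":[0,0,0.123],"grip":-1},
    {"linear":[-3,-10,0],"rot":[0,0,0.123],"grip":-1},
    {"linear":[-3,-10,0],"rot":[0,0,0.123],"grip":-1},
    {"linear":[-3,-10,0],"rot":[0,0,0.123],"grip":-1},
    {"linear":[-3,-10,0],"rot":[0,0,0.123],"grip":-1},
    {"linear":[-3,-10,0],"rot":[0,0,0.123],"grip":-1},
    {"linear":[-3,-10,0],"rot":[0,0,0.123],"grip":-1},
    {"linear":[-3,-10,0],"rot":[0,0,0.123],"grip":-1},
    {"linear":[-5.8,-12,0],"rot":[0,0,0.121],"grip":-1},
    {"linear":[0,0,0],"rot":[0,0,0],"grip":-1},
    {"linear":[0,0,0],"rot":[0,0,0],"grip":-1}
  ]
}}

```text
time_s: 19.2
ee_pos: [0.5164, 0.1392, 0.1379]
tcp_rot: [3.141, 0.001, 3.092]
ft_force: [0.1, 0.4, -0.9]
width: 0.043
gripper_force: 61.0
```

```bash
python3 snap.py a6
python3 - <<'E'
from h import *
i=robot.camera("side"); cv2.imwrite("pics/s6.png",cv2.resize(i[165:245,190:320],None,fx=6,fy=6,interpolation=cv2.INTER_CUBIC))
E
```

```text
[0.5164 0.1397 0.1378] [3.141e+00 1.000e-03 3.093e+00] 0.042870143759188864 [-0.18588909  1.26972839 -2.00173126]
```

View pics/a6.png

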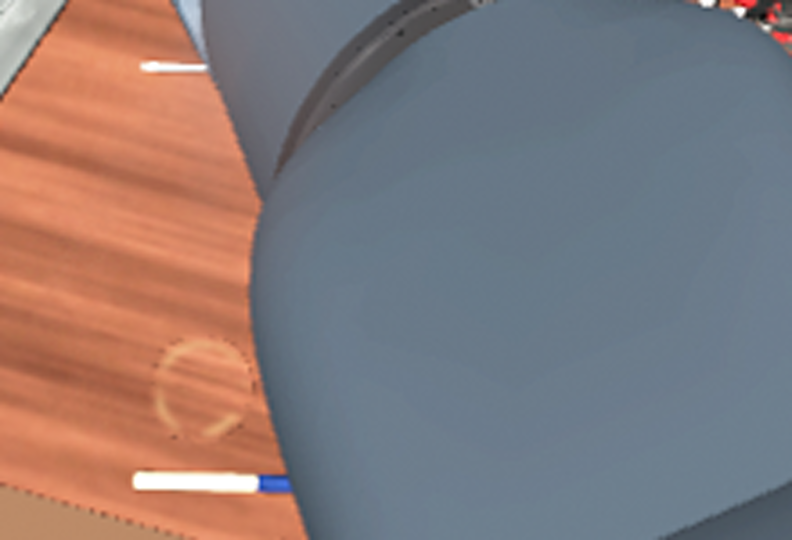

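View pics/s6.png

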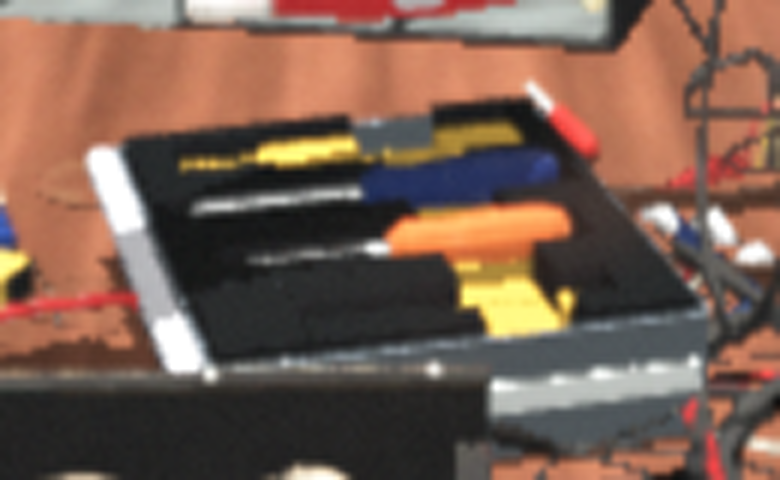

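Emit:
{"name": "drive_tool", "arguments": {
  "motion": [
    {"linear":[0,0,-20],"rot":[0,0,0],"grip":-1},
    {"linear":[0,0,-20],"rot":[0,0,0],"grip":-1},
    {"linear":[0,0,-12],"rot":[0,0,0],"grip":-1},
    {"linear":[0,0,-5],"rot":[0,0,0],"grip":-1},
    {"linear":[0,0,-3],"rot":[0,0,0],"grip":-1},
    {"linear":[0,0,-2],"rot":[0,0,0],"grip":-1},
    {"linear":[0,0,0],"rot":[0,0,0],"grip":-1}
  ]
}}

```text
time_s: 20.0
ee_pos: [0.5161, 0.1392, 0.0753]
tcp_rot: [3.141, 0.001, 3.097]
ft_force: [-0.0, -0.8, -1.3]
width: 0.0433
gripper_force: 61.0
```

Emit:
{"name": "drive_tool", "arguments": {
  "motion": [
    {"linear":[0,0,-2],"rot":[0,0,0],"grip":-1},
    {"linear":[0,0,-1.5],"rot":[0,0,0],"grip":-1},
    {"linear":[0,0,0],"rot":[0,0,0],"grip":-1}
  ]
}}

```text
time_s: 20.3
ee_pos: [0.5158, 0.1391, 0.0715]
tcp_rot: [3.142, 0.0, 3.097]
ft_force: [0.1, 0.3, -0.7]
width: 0.0427
gripper_force: 61.0
```

Emit:
{"name": "drive_tool", "arguments": {
  "motion": [
    {"linear":[0,0,-1.5],"rot":[0,0,0],"grip":-1},
    {"linear":[0,0,0],"rot":[0,0,0],"grip":-1},
    {"linear":[0,0,0],"rot":[0,0,0],"grip":0.1},
    {"linear":[0,0,0],"rot":[0,0,0],"grip":0.2},
    {"linear":[0,0,0],"rot":[0,0,0],"grip":0.25},
    {"linear":[0,0,0],"rot":[0,0,0],"grip":0.25}
  ]
}}

```text
time_s: 20.9
ee_pos: [0.5159, 0.1391, 0.0701]
tcp_rot: [3.142, 0.0, 3.097]
ft_force: [0.5, -0.1, -0.9]
width: 0.0532
gripper_force: 0.0
```

Emit:
{"name": "drive_tool", "arguments": {
  "motion": [
    {"linear":[0,0,8],"rot":[0,0,0],"grip":0.25},
    {"linear":[0,0,20],"rot":[0,0,0],"grip":0.25},
    {"linear":[0,0,25],"rot":[0,0,0],"grip":0},
    {"linear":[0,0,25],"rot":[0,0,0],"grip":-0.1},
    {"linear":[9,8.5,0],"rot":[0,0,-0.118],"grip":-0.1},
    {"linear":[9,8.5,0],"rot":[0,0,-0.118],"grip":-0.1},
    {"linear":[9,8.5,0],"rot":[0,0,-0.118],"grip":-0.1},
    {"linear":[9,8.5,0],"rot":[0,0,-0.118],"grip":-0.1},
    {"linear":[9,8.5,0],"rot":[0,0,-0.118],"grip":-0.1},
    {"linear":[9,8.5,0],"rot":[0,0,-0.118],"grip":-0.1},
    {"linear":[9,8.5,0],"rot":[0,0,-0.118],"grip":-0.1},
    {"linear":[9,8.5,0],"rot":[0,0,-0.118],"grip":-0.1},
    {"linear":[9,8.5,0],"rot":[0,0,-0.118],"grip":-0.1},
    {"linear":[9,8.5,0],"rot":[0,0,-0.118],"grip":-0.1},
    {"linear":[9,8.5,0],"rot":[0,0,-0.118],"grip":-0.1},
    {"linear":[9,8.5,0],"rot":[0,0,-0.118],"grip":-0.1},
    {"linear":[7,7,0],"rot":[0,0,-0.117],"grip":-0.1},
    {"linear":[0,0,0],"rot":[0,0,0],"grip":-0.1},
    {"linear":[0,0,0],"rot":[0,0,0],"grip":-0.1},
    {"linear":[0,0,0],"rot":[0,0,0],"grip":-0.1}
  ]
}}

```text
time_s: 22.9
ee_pos: [0.6304, 0.2475, 0.1482]
tcp_rot: [-3.141, 0.0, 1.566]
ft_force: [0.7, 0.1, -0.2]
width: 0.0384
gripper_force: 0.0
```

```bash
python3 snap.py a7
```

```text
[0.6305 0.2474 0.1483] [-3.141  0.     1.565] 0.03807672149326788 [-0.64057717  0.62841589 -1.29866174]
```

View pics/a7.png

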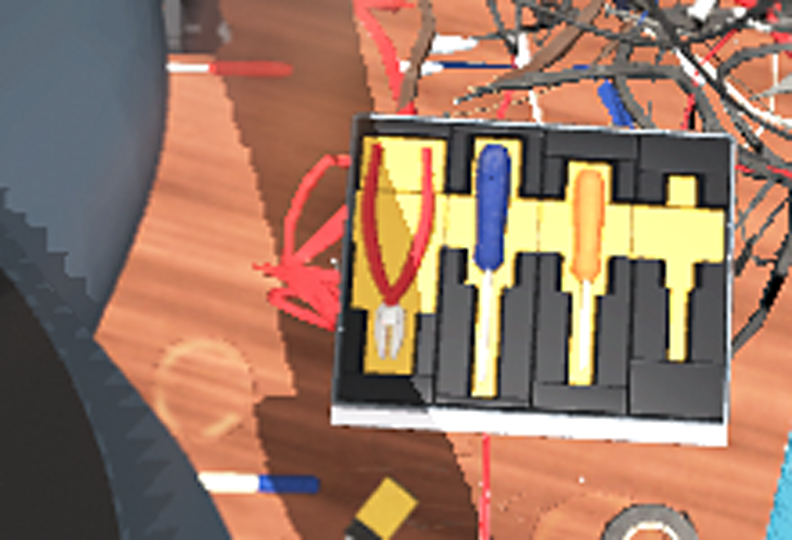

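Emit:
{"name": "drive_tool", "arguments": {
  "motion": [
    {"linear":[0,0,-25],"rot":[0,0,0],"grip":-0.1},
    {"linear":[0,0,-25],"rot":[0,0,0],"grip":-0.1},
    {"linear":[0,0,-25],"rot":[0,0,0],"grip":-0.1},
    {"linear":[0,0,-25],"rot":[0,0,0],"grip":-0.1},
    {"linear":[0,0,-15],"rot":[0,0,0],"grip":-0.1},
    {"linear":[0,0,-10],"rot":[0,0,0],"grip":-0.1},
    {"linear":[0,0,0],"rot":[0,0,0],"grip":-0.3},
    {"linear":[0,0,0],"rot":[0,0,0],"grip":-0.5},
    {"linear":[0,0,0],"rot":[0,0,0],"grip":-0.7},
    {"linear":[0,0,0],"rot":[0,0,0],"grip":-1},
    {"linear":[0,0,0],"rot":[0,0,0],"grip":-1},
    {"linear":[0,0,0],"rot":[0,0,0],"grip":-1},
    {"linear":[0,0,0],"rot":[0,0,0],"grip":-1}
  ]
}}

```text
time_s: 24.25
ee_pos: [0.6316, 0.2483, 0.0244]
tcp_rot: [3.14, -0.001, 1.564]
ft_force: [-0.0, 0.2, 7.2]
width: 0.0096
gripper_force: 59.3
```

Emit:
{"name": "drive_tool", "arguments": {
  "motion": [
    {"linear":[0,0,15],"rot":[0,0,0],"grip":-1},
    {"linear":[0,0,30],"rot":[0,0,0],"grip":-1},
    {"linear":[0,0,30],"rot":[0,0,0],"grip":-1},
    {"linear":[0,0,30],"rot":[0,0,0],"grip":-1},
    {"linear":[0,0,30],"rot":[0,0,0],"grip":-1},
    {"linear":[-9,-21,0],"rot":[0,0,0.109],"grip":-1},
    {"linear":[-9,-21,0],"rot":[0,0,0.109],"grip":-1},
    {"linear":[-9,-21,0],"rot":[0,0,0.109],"grip":-1},
    {"linear":[-9,-21,0],"rot":[0,0,0.109],"grip":-1},
    {"linear":[-9,-21,0],"rot":[0,0,0.109],"grip":-1},
    {"linear":[-9,-21,0],"rot":[0,0,0.109],"grip":-1},
    {"linear":[-9,-21,0],"rot":[0,0,0.109],"grip":-1},
    {"linear":[-9,-21,0],"rot":[0,0,0.109],"grip":-1},
    {"linear":[-9,-21,0],"rot":[0,0,0.109],"grip":-1},
    {"linear":[-9,-21,0],"rot":[0,0,0.109],"grip":-1},
    {"linear":[-9,-21,0],"rot":[0,0,0.109],"grip":-1},
    {"linear":[-9,-21,0],"rot":[0,0,0.109],"grip":-1},
    {"linear":[-9,-21,0],"rot":[0,0,0.109],"grip":-1},
    {"linear":[-8,-23,0],"rot":[0,0,0.115],"grip":-1},
    {"linear":[0,0,0],"rot":[0,0,0],"grip":-1}
  ]
}}

```text
time_s: 26.25
ee_pos: [0.5046, -0.0519, 0.159]
tcp_rot: [-3.139, 0.0, 3.094]
ft_force: [-0.3, 0.0, -0.5]
width: 0.0097
gripper_force: 58.7
```

Emit:
{"name": "drive_tool", "arguments": {
  "motion": [
    {"linear":[0,0,-20],"rot":[0,0,0],"grip":-1},
    {"linear":[0,0,0],"rot":[0,0,0],"grip":-1},
    {"linear":[0,0,0],"rot":[0,0,0],"grip":-1}
  ]
}}

```text
time_s: 26.55
ee_pos: [0.5059, -0.0475, 0.1385]
tcp_rot: [-3.141, -0.0, 3.096]
ft_force: [0.3, 0.3, -0.0]
width: 0.0096
gripper_force: 58.7
```

```bash
python3 snap.py a8
```

```text
[ 0.5062 -0.0474  0.1388] [-3.141e+00  1.000e-03  3.096e+00] 0.009978453143816122 [-0.21782153  0.90632799 -0.17300081]
```

View pics/a8.png

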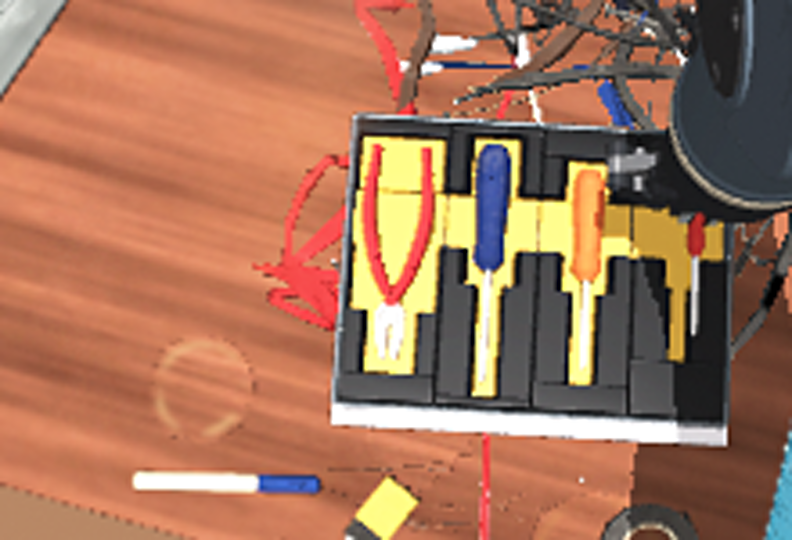

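```bash
python3 -c "
from lat import *
lat([(694,335),(697,258)],.1205,[.4782,-.0463])"
```

```text
[ 0.4291 -0.0441] along -0.0491 lat -0.0001
[ 0.476  -0.0467] along -0.0022 lat -0.0005
```

Emit:
{"name": "drive_tool", "arguments": {
  "motion": [
    {"linear":[0,0,-20],"rot":[0,0,0],"grip":-1},
    {"linear":[0,0,-20],"rot":[0,0,0],"grip":-1},
    {"linear":[0,0,-10],"rot":[0,0,0],"grip":-1},
    {"linear":[0,0,-6],"rot":[0,0,0],"grip":-1},
    {"linear":[0,0,-5],"rot":[0,0,0],"grip":-1},
    {"linear":[0,0,-3],"rot":[0,0,0],"grip":-1},
    {"linear":[0,0,-2.5],"rot":[0,0,0],"grip":-1},
    {"linear":[0,0,0],"rot":[0,0,0],"grip":-1}
  ]
}}

```text
time_s: 27.4
ee_pos: [0.506, -0.0479, 0.0716]
tcp_rot: [-3.142, 0.0, 3.096]
ft_force: [0.2, 0.0, 0.4]
width: 0.01
gripper_force: 58.7
```

Release, lift, retreat.

Emit:
{"name": "drive_tool", "arguments": {
  "motion": [
    {"linear":[0,0,0],"rot":[0,0,0],"grip":-0.5},
    {"linear":[0,0,0],"rot":[0,0,0],"grip":-0.3},
    {"linear":[0,0,0],"rot":[0,0,0],"grip":-0.3},
    {"linear":[0,0,0],"rot":[0,0,0],"grip":-0.3},
    {"linear":[0,0,10],"rot":[0,0,0],"grip":-0.3},
    {"linear":[0,0,20],"rot":[0,0,0],"grip":-0.3},
    {"linear":[0,0,30],"rot":[0,0,0],"grip":-0.3},
    {"linear":[0,0,30],"rot":[0,0,0],"grip":-0.3},
    {"linear":[0,0,30],"rot":[0,0,0],"grip":-0.3},
    {"linear":[0,30,10],"rot":[0,0,-0.06],"grip":-0.3},
    {"linear":[0,30,0],"rot":[0,0,-0.06],"grip":-0.3},
    {"linear":[0,30,0],"rot":[0,0,-0.06],"grip":-0.3},
    {"linear":[0,30,0],"rot":[0,0,-0.06],"grip":-0.3},
    {"linear":[0,30,0],"rot":[0,0,-0.06],"grip":-0.3},
    {"linear":[0,30,0],"rot":[0,0,-0.06],"grip":-0.3},
    {"linear":[0,30,0],"rot":[0,0,-0.06],"grip":-0.3},
    {"linear":[0,30,0],"rot":[0,0,-0.06],"grip":-0.3},
    {"linear":[0,30,0],"rot":[0,0,-0.06],"grip":-0.3},
    {"linear":[0,30,0],"rot":[0,0,-0.06],"grip":-0.3},
    {"linear":[0,0,0],"rot":[0,0,0],"grip":-0.3}
  ]
}}

```text
time_s: 29.4
ee_pos: [0.5048, 0.2574, 0.2021]
tcp_rot: [3.139, -0.002, 2.5]
ft_force: [-0.4, 0.7, 0.4]
width: 0.03
gripper_force: 0.0
```

```bash
python3 snap.py a9
python3 - <<'E'
from h import *
a=cv2.resize(cv2.imread("pics/a9.png"),(480,330)); b=cv2.resize(robot.camera("side")[165:245,190:320],(480,270),interpolation=cv2.INTER_CUBIC)
cv2.imwrite("pics/fin.png",np.vstack([a,b]))
E
```

```text
[0.5051 0.2545 0.202 ] [ 3.141e+00 -1.000e-03  2.500e+00] 0.02994749018146279 [-0.39507797 -0.78819967  0.42610079]
```

View pics/fin.png

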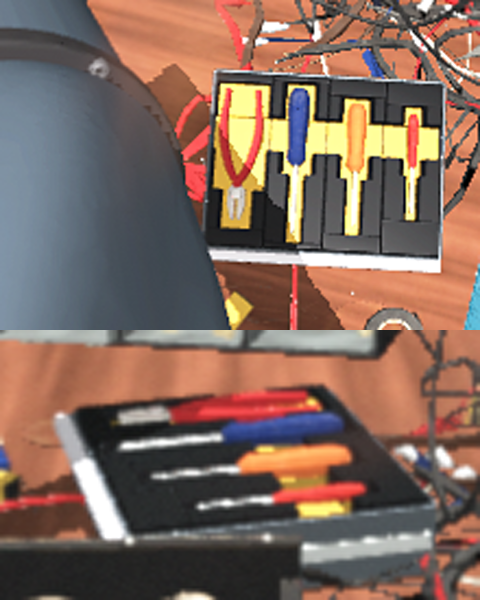

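```bash
python3 -c "
from cell import robot
print(robot.hand_in())"
```

```text
the job is handed in; nothing more can be done
None
```

All four tools are back in their matching inserts, handles at the handle end, and the job is handed in at about 30 s; the last pictures show them lying in their recesses, the red probe and marker were never touched, and hand-in gave no verdict.

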